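# Make up two dental case pans

## Task

Make up the two case pans on this dental-lab bench: the full-arch model (the horseshoe of teeth) and the tall slim jar go in the large pan, the quadrant model (the short straight row of teeth) and the low wide lidded jar in the small pan; in each pan the model goes in the wide compartment and the jar in the narrow one. The pans stand on piles of differing height, so feel for the floor of the pan and set each thing down gently, upright and flat, rather than dropping it. Leave the open jar, the glass dish and the small bridge where they are.

Things in the scene. Friction and masses are not known exactly. Their poses are not given: they have to be found in the camera images.
- large_pan: Broader open grey pan, 190 x 140 mm. Fixed on a pile of thin white lids: underside 6 to 50 mm above the bench. Floor 3 mm thick; walls and divider 3 mm thick, tops 12 mm above the underside. Origin: centre of the underside; x along its length, y across, z up. Inside: wide compartment x -18.5 to 92 mm (centre 37), narrow one x -92 to -21.5 mm (centre -57), both y -67 to 67 mm.
- small_pan: Slimmer open grey pan, 164 x 90 mm. Fixed on a pile of thin white lids: underside 6 to 50 mm above the bench. Floor 3 mm thick; walls and divider 3 mm thick, tops 12 mm above the underside. Origin: centre of the underside; x along its length, y across, z up. Inside: wide compartment x -79 to 4.5 mm (centre -37), narrow one x 7.5 to 79 mm (centre 43), both y -42 to 42 mm.
- arch_model: Full-arch dental model of tan stone: a rectangular base 50 mm (x) by 56 mm (y), 22 mm high with upright sides, carrying a horseshoe of ivory teeth, 36 mm high overall. About 90 g. Loose, upright. Origin: centre of the underside; the horseshoe opens to -x; grip it by the base.
- quadrant_model: Quadrant dental model of tan stone: a narrow rectangular base 58 mm (x) by 26 mm (y), 26 mm high with upright sides, carrying one straight row of six ivory teeth along x, 38 mm high overall. About 60 g. Loose, upright. Origin: centre of the underside.
- tall_jar: Tall slim closed straight-sided white jar with a black screw cap, 42 mm in diameter, 62 mm high (cap: the top 14 mm, 2 mm narrower). About 90 g. Loose, upright. Origin: centre of the underside.
- low_jar: Low wide closed straight-sided white jar with a black screw cap, 54 mm in diameter, 40 mm high (cap: the top 12 mm, 2 mm narrower). About 90 g. Loose, upright. Origin: centre of the underside.
- open_jar: Bystander, stays where it is: open white jar without a lid, pinkish filling inside, 48 mm in diameter, 44 mm high. Loose. Origin: centre of the underside.
- dappen_dish: Bystander, stays where it is: small waisted green-glass dish, 40 mm in diameter, 28 mm high. Loose. Origin: centre of the underside.
- bridge: Bystander, stays where it is: small dark metal bridge of three round units in a row, 38 x 14 mm, 11 mm high. Loose. Origin: centre of the underside; its row lies along x.
Mind the look-alikes: they are no part of the job. What is shaped like the tall_jar but purple is not meant.

How it is judged (in metres and radians):
At the end, for the whole second after the job is handed in: Arch model in the wide, tall jar in the narrow compartment of the large pan; quadrant model in the wide, low jar in the narrow one of the small pan: each upright (0.12 rad), flat on the pan floor (within 4 mm), at rest; open jar, glass dish and bridge within 20 mm of their places (x of arch_model in the frame of large_pan between 0 and 0.075 m and y of arch_model in the frame of large_pan between -0.045 and 0.045 m and z of arch_model in the frame of large_pan between -0.002 and 0.007 m and angle between each of arch_model, tall_jar, quadrant_model, low_jar's own z axis and vertical below 0.12 rad and linear speed of each of arch_model, tall_jar, quadrant_model, low_jar below 0.02 m/s and angular speed of each of arch_model, tall_jar, quadrant_model, low_jar below 0.2 rad/s and x of tall_jar in the frame of large_pan between -0.078 and -0.036 m and y of tall_jar in the frame of large_pan between -0.052 and 0.052 m and z of tall_jar in the frame of large_pan between -0.002 and 0.007 m and x of quadrant_model in the frame of small_pan between -0.07 and -0.004 m and y of quadrant_model in the frame of small_pan between -0.034 and 0.034 m and z of quadrant_model in the frame of small_pan between -0.002 and 0.007 m and x of low_jar in the frame of small_pan between 0.028 and 0.06 m and y of low_jar in the frame of small_pan between -0.022 and 0.022 m and z of low_jar in the frame of small_pan between -0.002 and 0.007 m); the robot touches nothing.
It fails at once if the open jar is pushed aside or tipped (distance of open_jar from where it was at the start of the episode above 0.02 m or angle between open_jar's own z axis and vertical above 0.5 rad).
It fails at once if the glass dish is pushed aside or tipped (distance of dappen_dish from where it was at the start of the episode above 0.02 m or angle between dappen_dish's own z axis and vertical above 0.5 rad).
It fails at once if the small bridge is pushed aside or tipped (distance of bridge from where it was at the start of the episode above 0.02 m or angle between bridge's own z axis and vertical above 0.5 rad).
It fails at once if a model or jar is dropped or slammed into a pan (over 0.45 m/s close above its floor) instead of being set down ((horizontal distance between arch_model and large_pan below 0.085 m and z of arch_model in the frame of large_pan below 0.022 m and linear speed of arch_model above 0.45 m/s) or (horizontal distance between arch_model and small_pan below 0.085 m and z of arch_model in the frame of small_pan below 0.022 m and linear speed of arch_model above 0.45 m/s) or (horizontal distance between tall_jar and large_pan below 0.085 m and z of tall_jar in the frame of large_pan below 0.022 m and linear speed of tall_jar above 0.45 m/s) or (horizontal distance between tall_jar and small_pan below 0.085 m and z of tall_jar in the frame of small_pan below 0.022 m and linear speed of tall_jar above 0.45 m/s) or (horizontal distance between quadrant_model and large_pan below 0.085 m and z of quadrant_model in the frame of large_pan below 0.022 m and linear speed of quadrant_model above 0.45 m/s) or (horizontal distance between quadrant_model and small_pan below 0.085 m and z of quadrant_model in the frame of small_pan below 0.022 m and linear speed of quadrant_model above 0.45 m/s) or (horizontal distance between low_jar and large_pan below 0.085 m and z of low_jar in the frame of large_pan below 0.022 m and linear speed of low_jar above 0.45 m/s) or (horizontal distance between low_jar and small_pan below 0.085 m and z of low_jar in the frame of small_pan below 0.022 m and linear speed of low_jar above 0.45 m/s)).
It also fails if it takes over 120 s, if anything falls off the work surface, if the arm or the gripper's body presses on something with over 40 N, if the wrist force passes 120 N, or if a joint passes its speed limit or range.

## Robot

A 6-joint arm with a two-finger parallel gripper is mounted at the origin on the work surface. World frame = base frame: x ahead of the robot, y to its left, z up, the work surface at z = 0. Lengths are in mm, angles in rad, forces in N, time in s.
With the tool pointing down it reaches from about 325 to 750 mm from the base axis. Payload 7.6 kg.
Tool frame: the origin (TCP) lies at the very end of the fingers, on their centre line; the grasp point (between the pads) lies 19 mm behind it; z points along the fingers, x is the direction in which the jaws open and shut, and the axes are right-handed (so a half turn about z gives the same grasp; the last joint's range is limited). The gripper opens to 85 mm and grips with 20 to 120 N. Pads are 22 mm wide; open, the fingers measure 114 mm over their backs; the gripper's body (76 mm by 85 mm) begins 54 mm behind the grasp point. The pads swing forward as they close: fully open they stand 13 mm farther back than shut.
Start: joints at [1.2, 0.052, 1.401, -0, 1.689, -0.07], TCP at [155.533, 501.453, 231.323] pointing down, gripper open.
Joint ranges: [-2.9, 2.9], [-0.91, 2.17], [0.12, 2.37], [-1.06, 4.2], [0.26, 2.73], [-2.93, 2.93]. Speed limits (rad/s): [2.57, 2.57, 3.01, 3.14, 3.14, 3.14].

## Interface

Orientations are given as a rotation vector (axis times angle).
In Python, from plant import arm gives the robot as it stands.
- The arm moves only by the tool send_rows, never from a script. Its argument "increments" is a list of rows, each an object with "xyz": the shift along the tool's x, y, z in m, a list of three; "rotation": the turn, a rotation vector about the tool's x, y, z in rad, a list of three; "hand": the gripper's target within -1 to 1 (fully open at 1, half-way at 0, shut at -1). A call has 1 to 8 rows; each row is the pose to reach, as a shift and turn from the pose commanded when the call began, along the tool's axes at that moment; what a row does not reach only later rows make up. A row lasts 1/8 s, in which the tool goes at most 62.5 mm and 10.7 degrees, less where a joint would pass 70% of its speed; a pose out of reach is approached as far as the arm can. A call with a gripper value outside its range is refused whole. The fingers move at their own pace and stop on an object; "force" is the grip in N (left out, the last holds). Time passes only in rows, so rows that repeat a pose let the fingers close. It gives the time, the measured TCP pose, the force and the opening at its end, in the units of the state.
- arm.state(): the state, without advancing time (a new reading comes with each control period).
- arm.capture(name): name is "scene" or "side" or "wrist"; returns a dict with "img" (420x560x3 uint8, red, green, blue), "z_map" (420x560 float32, mm along the optical axis (not along the pixel's ray), 0 where there is no reading), "fov_y" (degrees; the focal length in pixels is half the picture's height over the tangent of half this angle, whatever the lens; pixels are square), "cx", "cy" (the principal point, pixels), "world_to_cam" (4x4, takes a point from world to camera coordinates); the wrist camera has in their place "mount" (4x4, takes a point from camera to tool coordinates, whose origin is the TCP and whose axes are the tool frame's). Camera axes: x right, y up, looking along -z (the intrinsics and any distortion apply to the point x, -y, -z); pixel columns grow to the right and rows downward; lengths in mm; the calibration is good to about 2 mm. A picture is of the moment at which its call begins: read the wrist's pose just before it.
- arm.sign_off(): hands the job in, once; it reports no verdict.
The state is a dict: "clock": time; "qpos": joint angles; "joint_velocities": joint speeds; "effort": joint torques, N m; "tool_pos": TCP position; "orientation": TCP orientation; "contact_force": force on the tool from outside, world axes, zero at the start; "wrist_torque": the same for the moment, N m; "width": finger opening in mm.
Only numpy, scipy, OpenCV 4.12 (cv2) and the standard library are available. Lean on these libraries where they do the work, as an engineer would, in place of code of your own. Each camera call takes 0.05 s, during which the arm holds its last target.

## Working session

There is one attempt and no reset: what is moved stays moved. The work goes in short steps, Python scripts to look and compute and a tool call to move; the robot and the scene stay as the last step left them, time stands still between calls to the robot, and variables do not carry over. Pictures are saved under pics/ and viewed, and the job is handed in when it is done.

Besides the shell and the picture viewer there is one more tool, called as name([rows], argument=value, ...), one row to a line, values as JSON. send_rows: Moves the arm, as the interface text tells. Its arguments: {"type":"object","properties":{"increments":{"type":"array"},"force":{"type":"number"}},"required":["increments"]}

```bash
ls; mkdir -p pics; python3 - <<'E'
from plant import arm
import cv2,numpy as np
print(arm.state())
for n in ["scene","side","wrist"]:
    d=arm.capture(n)
    np.savez(f"pics/{n}0.npz",**d)
    cv2.imwrite(f"pics/{n}0.png",d["img"][:,:,::-1])
    print(n,{k:v for k,v in d.items() if k not in("img","z_map")})
E
```

```text
pics
{'clock': 0.0, 'qpos': array([ 1.19970392e+00,  5.28696668e-02,  1.40173598e+00, -3.26855737e-05,
        1.68860154e+00, -7.02817805e-02]), 'joint_velocities': array([-0.00118836, -0.00127381, -0.0007945 , -0.00086201,  0.00231577,
        0.00093072]), 'effort': array([ 1.29124834e-03, -3.81669438e+01, -3.60182655e+01, -1.76095096e-06,
        6.22168111e-03, -6.82386968e-06]), 'tool_pos': array([155.42169319, 501.1484412 , 230.4495259 ]), 'orientation': array([ 2.52850593e+00,  1.86296999e+00, -2.11447565e-03]), 'contact_force': array([ 0.29191061,  0.48564195, -0.22741735]), 'wrist_torque': array([ 0.02884622, -0.02471752,  0.00673627]), 'width': 85.2376866033872}
scene {'fov_y': 47.718275422815594, 'cx': 276.3751316367718, 'cy': 209.03066634508485, 'world_to_cam': array([[ 7.86081734e-01,  6.17871220e-01, -1.76256418e-02,
        -4.50960511e+02],
       [-4.98427831e-01,  6.50469694e-01,  5.73113318e-01,
         2.55530996e+02],
       [ 3.65575171e-01, -4.41728800e-01,  8.19286557e-01,
        -1.30864821e+03],
       [ 0.00000000e+00,  0.00000000e+00,  0.00000000e+00,
 
[... 208 characters left out ...]
+02],
       [ 3.13610670e-01,  5.68779437e-01,  7.60354062e-01,
        -2.44401849e+02],
       [-3.94852944e-01, -6.50121458e-01,  6.49178899e-01,
        -5.97162351e+02],
       [ 0.00000000e+00,  0.00000000e+00,  0.00000000e+00,
         1.00000000e+00]])}
wrist {'fov_y': 69.92434387421595, 'cx': 280.35179099535065, 'cy': 213.13270713900027, 'mount': array([[ 9.99999970e-01,  2.38968718e-04, -5.01142938e-05,
         1.09297331e+00],
       [ 2.09717890e-04, -9.45737301e-01, -3.24932168e-01,
        -8.36322623e+01],
       [-1.25043581e-04,  3.24932148e-01, -9.45737323e-01,
        -1.42205087e+02],
       [ 0.00000000e+00,  0.00000000e+00,  0.00000000e+00,
         1.00000000e+00]])}
```

View pics/scene0.png

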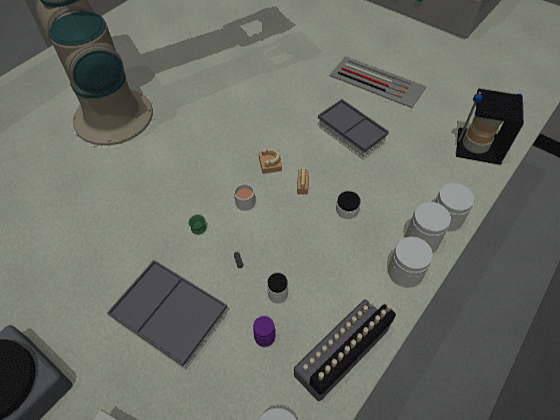

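View pics/side0.png

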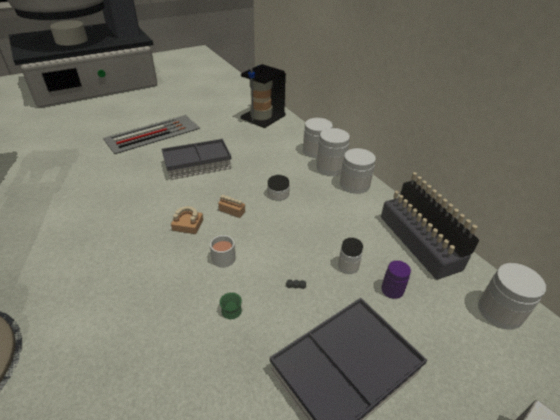

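View pics/wrist0.png

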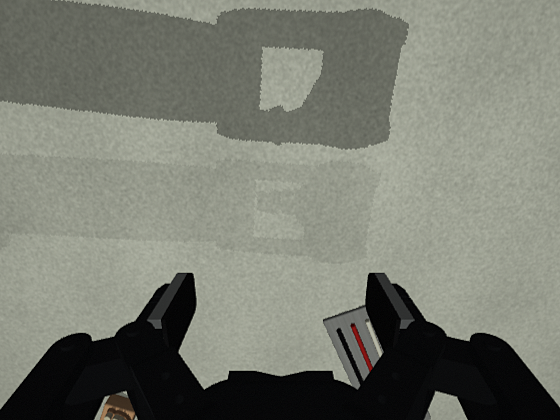

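```bash
cat > h.py <<'E'
import numpy as np,cv2
def load(f): 
    d=dict(np.load(f)); return {k:(v if v.ndim else float(v)) for k,v in d.items()}
def foc(d): return d["img"].shape[0]/2/np.tan(np.radians(d["fov_y"])/2)
def cam2world(d): 
    return np.linalg.inv(d["world_to_cam"]) if "world_to_cam" in d else d["T"]
def cloud(d):
    f=foc(d);h,w=d["z_map"].shape;v,u=np.mgrid[:h,:w];z=d["z_map"]
    P=np.stack([(u-d["cx"])/f*z,-(v-d["cy"])/f*z,-z],-1)
    M=cam2world(d);return P@M[:3,:3].T+M[:3,3]
def onplane(d,uv,z):
    f=foc(d);uv=np.atleast_2d(np.float64(uv))
    r=np.stack([(uv[:,0]-d["cx"])/f,-(uv[:,1]-d["cy"])/f,-np.ones(len(uv))],-1)
    M=cam2world(d);r=r@M[:3,:3].T;o=M[:3,3]
    return o+r*((z-o[2])/r[:,2])[:,None]
E
python3 - <<'E'
from h import *
np.set_printoptions(precision=1,suppress=True)
for n,L in (("scene",dict(bench=(330,250),arch=(270,160),quad=(303,181),tall=(278,281),low=(348,202),open=(245,195),dish=(198,224),bridge=(239,260),lp=(150,300),lp2=(190,325),lpw=(169,312),sp=(340,120),sp2=(368,132))),
 ("side",dict(bench=(300,240),bench2=(150,200),arch=(187,220),quad=(231,206),tall=(351,247),low=(278,184),open=(222,250),dish=(231,303),bridge=(296,284),lp=(300,360),lp2=(370,340),sp=(180,157),sp2=(215,152)))):
    d=load(f"pics/{n}0.npz");C=cloud(d)
    for k,(u,v) in L.items(): print(n,k,C[v,u])
E
```

```text
scene bench [713.3  15.5  -2.2]
scene arch [456.2 124.5  22. ]
scene quad [568.5 109.1  39.8]
scene tall [ 689.7 -140.6   64.4]
scene low [685.  123.7  37.5]
scene open [481.    0.2  29.5]
scene dish [ 440.5 -119.7   13.4]
scene bridge [ 575.  -132.6   11.8]
scene lp [ 500.6 -319.2   31.2]
scene lp2 [ 602.9 -308.2   34.6]
scene lpw [ 550.2 -314.    32.5]
scene sp [521.1 337.1  30.9]
scene sp2 [603.8 340.3  35.4]
side bench [642.4 -31.5   1.7]
side bench2 [405.  255.6   0.3]
side arch [450.4 121.9  21.7]
side quad [551.2 114.7  25.7]
side tall [ 679.6 -144.2   62.6]
side low [673.9 117.4  41.5]
side open [476.6  -5.   30.8]
side dish [ 443.7 -114.6   12.5]
side bridge [ 567.3 -134.1   11.3]
side lp [ 484.2 -275.2   34.8]
side lp2 [ 599.1 -300.9   33.5]
side sp [516.6 349.5  33.3]
side sp2 [604.2 326.6  35. ]
```

```bash
python3 - <<'E'
from h import *
np.set_printoptions(precision=1,suppress=True)
for n in("scene","side"):
    d=load(f"pics/{n}0.npz");C=cloud(d);hsv=cv2.cvtColor(d["img"],cv2.COLOR_RGB2HSV)
    im=d["img"].astype(int)
    print(n, "lp",d["img"][300,150] if n=="scene" else d["img"][340,370])
    dark=(im.max(2)<95)&(C[...,2]>20)&(C[...,2]<75)
    for nm,box in (("large",(450,700,-430,-200)),("small",(430,700,250,430))):
        m=dark&(C[...,0]>box[0])&(C[...,0]<box[1])&(C[...,1]>box[2])&(C[...,1]<box[3])
        k,lab,st,ce=cv2.connectedComponentsWithStats(m.astype(np.uint8))
        i=1+st[1:,4].argmax();m=lab==i
        P=C[m];print(nm,st[i],"z hist",np.percentile(P[:,2],[2,10,25,50,75,90,98]))
        print(cv2.minAreaRect(P[:,:2].astype(np.float32)))
    # zoomed views
    for nm,(u0,v0,u1,v1) in ({"l":(95,250,240,375),"s":(305,90,405,165)} if n=="scene" else {"l":(260,290,435,420),"s":(150,130,245,185)}).items():
        s=4 if nm=="l" else 7
        cv2.imwrite(f"pics/z_{n}_{nm}.png",cv2.resize(np.clip(d["img"][v0:v1,u0:u1,::-1].astype(float)*1.5,0,255).astype(np.uint8),None,fx=s,fy=s,interpolation=cv2.INTER_CUBIC))
E
```

```text
scene lp [79 79 82]
large [ 107  261  120  106 6605] z hist [30.3 31.8 32.9 34.1 35.6 40.1 44.1]
((545.3878173828125, -313.791748046875), (193.19044494628906, 140.85537719726562), 5.5913405418396)
small [ 318  100   71   54 1912] z hist [22.5 30.1 31.7 33.4 35.8 40.5 43.4]
((558.6473388671875, 336.99468994140625), (95.89128875732422, 166.38461303710938), 79.55864715576172)
side lp [69 68 71]
large [  273   299   154   121 10967] z hist [32.2 33.1 33.7 34.4 35.3 39.3 43.7]
((545.0921020507812, -311.84832763671875), (190.58377075195312, 139.3463592529297), 5.689274311065674)
small [ 162  139   69   34 1580] z hist [21.7 27.1 33.9 35.1 36.9 42.  44. ]
((555.5626220703125, 340.574462890625), (94.69206237792969, 163.1202392578125), 79.98246002197266)
```

View pics/z_scene_l.png

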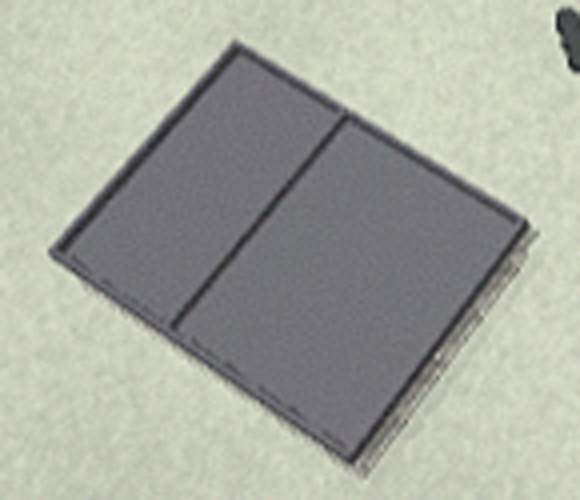

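View pics/z_scene_s.png

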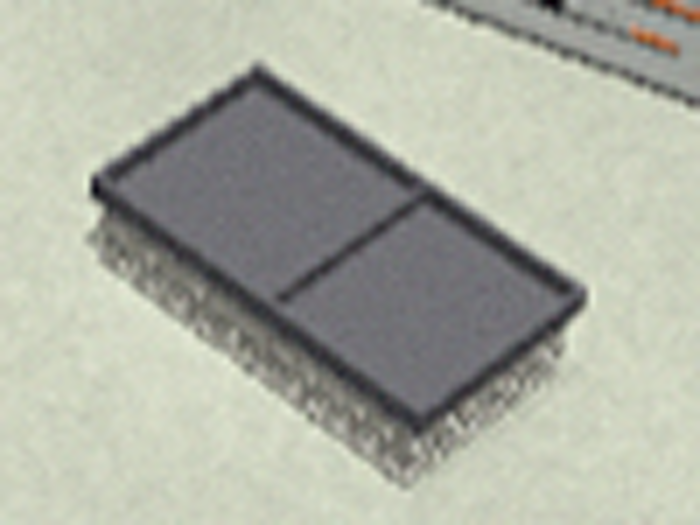

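View pics/z_side_s.png

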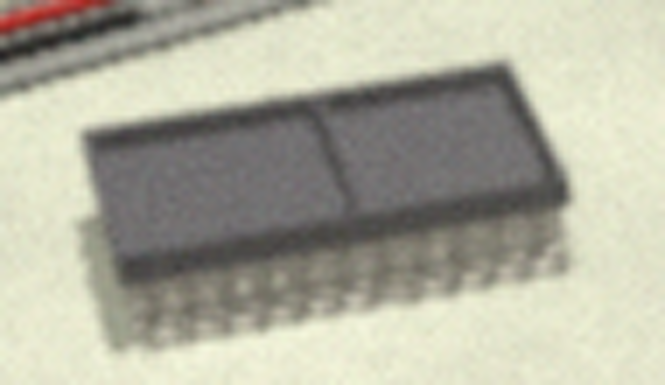

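View pics/z_side_l.png

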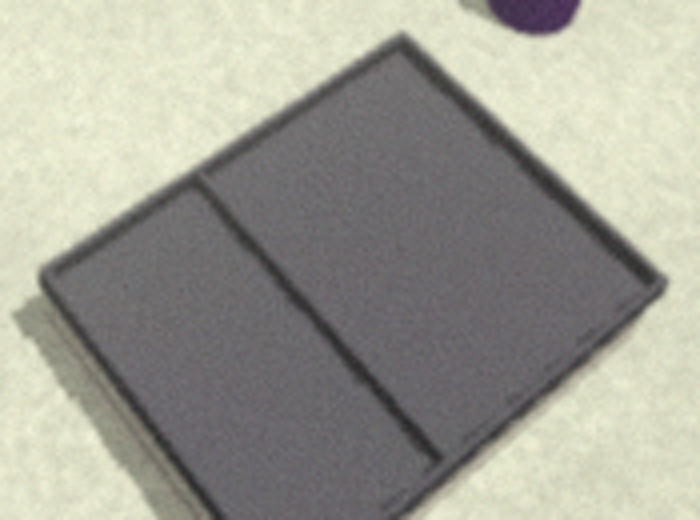

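```bash
python3 - <<'E'
from h import *
np.set_printoptions(precision=1,suppress=True)
D={n:load(f"pics/{n}0.npz") for n in("scene","side")}
def c(n,o,s,p,z): return onplane(D[n],np.array(p)/s+np.array(o)-.5+.5/s,z)
for zz in (43.5,):
  for nm,n,o,s,p in (("small","scene",(305,90),7,[(258,68),(97,178),(420,412),(583,290),(422,192),(280,298)]),("small","side",(150,130),7,[(505,65),(85,133),(122,260),(568,188),(315,105),(350,208)]),
   ("large","scene",(95,250),4,[(236,42),(527,222),(355,458),(52,250),(348,116),(174,328)]),("large","side",(260,290),4,[(402,35),(42,274),(665,280),(200,178),(440,460)])):
    P=c(n,o,s,p,zz);print(nm,n);print(P)
    if n=="scene" or nm=="small": print("centre",P[:4].mean(0), [np.linalg.norm(P[i]-P[(i+1)%4]) for i in range(4)],[np.degrees(np.arctan2(*(P[(i+1)%4]-P[i])[1::-1])) for i in range(4)])
for n,d in D.items():
    C=cloud(d);im=d["img"].astype(int);hsv=cv2.cvtColor(d["img"],cv2.COLOR_RGB2HSV)
    X,Y,Z=C[...,0],C[...,1],C[...,2]
    def near(x,y,r): return (np.hypot(X-x,Y-y)<r)
    for nm,x,y,zt in (("tall",685,-142,62),("low",680,120,40)):
        m=near(x,y,45)&(im.max(2)<60)&(Z>zt-6);v,u=np.nonzero(m)
        print(n,nm,m.sum(),C[m].mean(0),"med z",np.median(Z[m]),cv2.minEnclosingCircle(C[m][:,:2].astype(np.float32)))
    for nm,x,y,zt in (("open",478,-3,30),("dish",441,-117,15),("bridge",570,-133,8)):
        m=near(x,y,40)&(Z>6);print(n,nm,m.sum(),cv2.minEnclosingCircle(C[m][:,:2].astype(np.float32)),np.median(Z[m]),Z[m].max())
    for nm,x,y in (("arch",455,124),("quad",560,112)):
        m=near(x,y,50)&(Z>8)&(hsv[...,1]>60);print(n,nm,m.sum(),C[m].mean(0),cv2.minAreaRect(C[m][:,:2].astype(np.float32)),Z[m].max())
    u0,v0,u1,v1=(220,130,380,250) if n=="scene" else (160,160,300,270)
    cv2.imwrite(f"pics/z_{n}_m.png",cv2.resize(d["img"][v0:v1,u0:u1,::-1],None,fx=5,fy=5,interpolation=cv2.INTER_CUBIC))
E
```

```text
small scene
[[487.  392.8  43.5]
 [472.5 307.2  43.5]
 [629.9 280.4  43.5]
 [645.1 366.   43.5]
 [572.3 373.6  43.5]
 [560.5 296.8  43.5]]
centre [558.6 336.6  43.5] [np.float64(86.81235644874833), np.float64(159.69359353465487), np.float64(86.92100589695866), np.float64(160.27318586266438)] [np.float64(-99.65277729545808), np.float64(-9.643835533720843), np.float64(79.96520395220217), np.float64(170.394282352545)]
small side
[[641.9 366.8  43.5]
 [484.5 394.6  43.5]
 [470.1 306.6  43.5]
 [626.1 275.1  43.5]
 [566.6 373.3  43.5]
 [551.8 300.1  43.5]]
centre [555.6 335.8  43.5] [np.float64(159.73834382757855), np.float64(89.0967175451996), np.float64(159.17018799910616), np.float64(93.07545066534753)] [np.float64(169.99908495118265), np.float64(-99.3464983183705), np.float64(-11.435054704240887), np.float64(80.24507380397958)]
large scene
[[ 446.4 -254.2   43.5]
 [ 634.8 -236.2   43.5]
 [ 649.3 -371.3   43.5]
 [ 459.7 -390.2   43.5]
 [ 523.6 -248.9   43.5]
 [ 537.  -380.3   43.5]]
centre [ 547.6 -313.    43.5] [np.float64(189.30539119946783), np.float64(135.92949699413856), np.float64
[... 1389 characters left out ...]
 ((679.8804321289062, 128.97030639648438), 24.791709899902344)
side open 659 ((478.2030334472656, 1.2697010040283203), 26.033245086669922) 31.3473873139244 46.00190903945406
side dish 433 ((440.423828125, -120.0943374633789), 20.522939682006836) 20.032849417836246 30.481746694122876
side bridge 127 ((569.6359252929688, -128.5131072998047), 18.265684127807617) 10.866681887442951 13.96553511887862
side arch 566 [449.7 121.5  23.9] ((450.362548828125, 127.81002044677734), (49.3004150390625, 54.97465133666992), 49.22798156738281) 38.98588220781335
side quad 337 [552.7 118.   24.6] ((551.813720703125, 119.89317321777344), (24.300365447998047, 59.01255798339844), 49.14070510864258) 39.908969237463
```

View pics/z_scene_m.png

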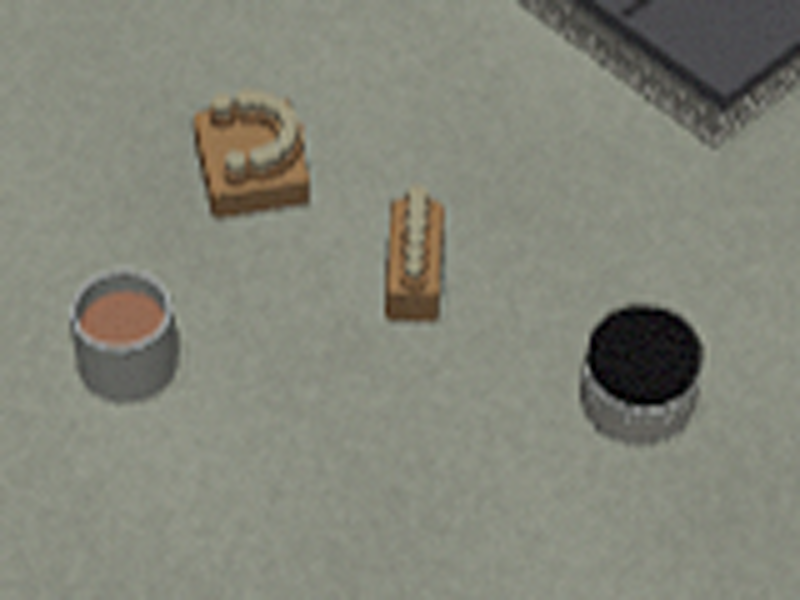

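```bash
cat >> h.py <<'E'
from scipy.spatial.transform import Rotation as Ro
def Rt(yaw):
    a=np.radians(yaw);return np.array([[np.cos(a),np.sin(a),0],[np.sin(a),-np.cos(a),0],[0,0,-1.]])
def go(x,y,z,yaw):
    from plant import arm
    s=arm.state();R=Ro.from_rotvec(s["orientation"]).as_matrix()
    q1=np.degrees(np.arctan2(y,x));c=(q1-yaw+180)%360-180
    print("t",s["clock"],"xyz m",np.round(R.T@(np.array([x,y,z])-s["tool_pos"])/1000,4),"rot",np.round(Ro.from_matrix(R.T@Rt(yaw)).as_rotvec(),4),"q6end",round(c))
def snap(n,name):
    from plant import arm
    s=arm.state();d=arm.capture(n)
    if n=="wrist":
        T=np.eye(4);T[:3,:3]=Ro.from_rotvec(s["orientation"]).as_matrix();T[:3,3]=s["tool_pos"];d["T"]=T@d["mount"]
    np.savez(f"pics/{name}.npz",**d);cv2.imwrite(f"pics/{name}.png",d["img"][:,:,::-1]);return d
E
python3 -c "
from h import *
go(505,125,230,90)"
```

```text
t 0.15 xyz m [-0.2558  0.4453  0.001 ] rot [-2.000e-04  1.200e-03 -3.008e-01] q6end -76
```

send_rows([
  {"xyz":[-0.256,0.445,0],"rotation":[0,0.001,-0.301],"hand":1},
  {"xyz":[-0.256,0.445,0],"rotation":[0,0.001,-0.301],"hand":1},
  {"xyz":[-0.256,0.445,0],"rotation":[0,0.001,-0.301],"hand":1},
  {"xyz":[-0.256,0.445,0],"rotation":[0,0.001,-0.301],"hand":1},
  {"xyz":[-0.256,0.445,0],"rotation":[0,0.001,-0.301],"hand":1},
  {"xyz":[-0.256,0.445,0],"rotation":[0,0.001,-0.301],"hand":1},
  {"xyz":[-0.256,0.445,0],"rotation":[0,0.001,-0.301],"hand":1},
  {"xyz":[-0.256,0.445,0],"rotation":[0,0.001,-0.301],"hand":1},
])

```text
clock: 1.15
tool_pos: [493.1, 137.0, 231.2]
orientation: [-2.221, -2.221, -0.002]
contact_force: [0.8, 2.0, 0.6]
width: 85.5
```

send_rows([
  {"xyz":[0,0,0],"rotation":[0,0,0],"hand":1},
  {"xyz":[0,0,0],"rotation":[0,0,0],"hand":1},
  {"xyz":[0,0,0],"rotation":[0,0,0],"hand":1},
])

```text
clock: 1.52
tool_pos: [491.4, 139.9, 231.4]
orientation: [-2.219, -2.223, -0.002]
contact_force: [0.3, 1.9, 0.3]
width: 85.5
```

```bash
python3 - <<'E'
from h import *
np.set_printoptions(precision=1,suppress=True)
d=snap("wrist","w1");C=cloud(d);hsv=cv2.cvtColor(d["img"],cv2.COLOR_RGB2HSV)
X,Y,Z=C[...,0],C[...,1],C[...,2]
print(np.median(Z[(Z<15)&(Z>-15)]))
for nm,x,y,zt in (("arch",453,126,22),("quad",555,120,26)):
    m=(np.hypot(X-x,Y-y)<55)&(Z>6)&(Z<60)
    mt=m&(Z>zt-4)&(Z<zt+5)
    print(nm,m.sum(),cv2.minAreaRect(C[m][:,:2].astype(np.float32)),mt.sum(),cv2.minAreaRect(C[mt][:,:2].astype(np.float32)),np.percentile(Z[mt],[10,50,90]),Z[m].max())
E
```

```text
-0.2888567606258903
arch 2117 ((451.8471374511719, 130.27415466308594), (51.18162155151367, 56.081058502197266), 49.412418365478516) 1313 ((451.85693359375, 130.27114868164062), (51.174625396728516, 56.08013916015625), 49.3861198425293) [20.4 21.6 22.9] 37.89379833504489
quad 1067 ((555.7677001953125, 126.34303283691406), (26.544918060302734, 57.92301559448242), 33.755558013916016) 537 ((555.8724975585938, 126.27556610107422), (26.446346282958984, 57.6939582824707), 33.758853912353516) [23.8 25.6 30.1] 39.35110947011793
```

View pics/w1.png

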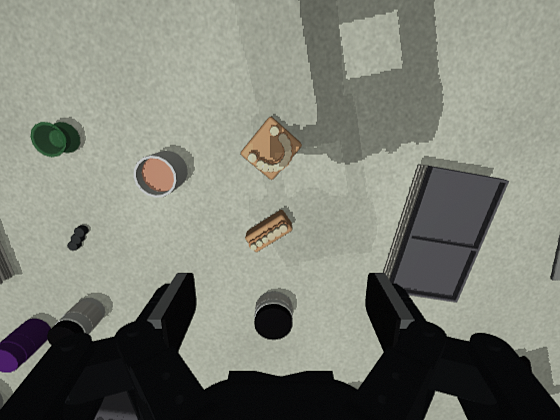

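```bash
python3 - <<'E'
from h import *
np.set_printoptions(precision=1,suppress=True)
d=load("pics/w1.npz");C=cloud(d);im=d["img"].astype(int)
X,Y,Z=C[...,0],C[...,1],C[...,2]
m=(im.max(2)<95)&(Z>29)&(Z<60)&(X>440)&(X<680)&(Y>270)&(Y<420)
k,lab,st,ce=cv2.connectedComponentsWithStats(m.astype(np.uint8));i=1+st[1:,4].argmax();m=lab==i
print("small",m.sum(),cv2.minAreaRect(C[m][:,:2].astype(np.float32)),np.percentile(Z[m],[5,25,50,75,95,99]))
# rim only
r=m&(Z>39);print("rim",r.sum(),cv2.minAreaRect(C[r][:,:2].astype(np.float32)))
for (u,v) in [(412,237),(475,247),(450,200),(430,270)]: print(C[v,u])
m=(np.hypot(X-682,Y-126)<50)&(Z>33)&(Z<50)&(im.max(2)<60)
print("low",m.sum(),cv2.minEnclosingCircle(C[m][:,:2].astype(np.float32)),np.median(Z[m]))
for nm,x,y in (("open",480,0),("dish",441,-120),("bridge",570,-130)):
    m=(np.hypot(X-x,Y-y)<40)&(Z>6)&(Z<50);print(nm,m.sum(),cv2.minEnclosingCircle(C[m][:,:2].astype(np.float32)),Z[m].max())
E
```

```text
small 9793 ((555.6329345703125, 340.3055114746094), (91.69491577148438, 163.11627197265625), 80.26251220703125) [32.1 32.9 33.5 34.5 42.2 43.1]
rim 1455 ((555.6239013671875, 340.38482666015625), (91.6709213256836, 163.1358184814453), 80.32633209228516)
[553.7 301.1  38.5]
[567.8 381.8  36.7]
[508.1 341.2  34. ]
[602.  333.4  33.2]
low 997 ((680.4816284179688, 131.46192932128906), 25.61003875732422) 39.393810320662624
open 1843 ((478.7757873535156, 1.0465867519378662), 24.224781036376953) 45.741335452705584
dish 1195 ((440.64630126953125, -120.03538513183594), 19.97442626953125) 29.933726828414535
bridge 267 ((568.494873046875, -130.22084045410156), 19.300437927246094) 12.268320888935932
```

```bash
python3 -c "
from h import *
go(680.5,131.5,100,80.3)"
```

```text
t 1.575 xyz m [-0.009   0.189   0.1316] rot [ 0.0004 -0.0013  0.1715] q6end -69
```

send_rows([
  {"xyz":[-0.009,0.189,0.131],"rotation":[0,-0.001,0.171],"hand":1},
  {"xyz":[-0.009,0.189,0.131],"rotation":[0,-0.001,0.171],"hand":1},
  {"xyz":[-0.009,0.189,0.131],"rotation":[0,-0.001,0.171],"hand":1},
  {"xyz":[-0.009,0.189,0.131],"rotation":[0,-0.001,0.171],"hand":1},
  {"xyz":[-0.009,0.189,0.131],"rotation":[0,-0.001,0.171],"hand":1},
  {"xyz":[-0.009,0.189,0.131],"rotation":[0,-0.001,0.171],"hand":1},
  {"xyz":[-0.009,0.189,0.131],"rotation":[0,-0.001,0.171],"hand":1},
  {"xyz":[-0.009,0.189,0.131],"rotation":[0,-0.001,0.171],"hand":1},
])

```text
clock: 2.58
tool_pos: [681.1, 130.4, 102.5]
orientation: [2.401, 2.024, 0.004]
contact_force: [-0.0, 0.4, -1.0]
width: 85.5
```

```bash
python3 - <<'E'
from h import *
d=snap("wrist","w2");C=cloud(d);im=d["img"].astype(int);X,Y,Z=C[...,0],C[...,1],C[...,2]
m=(np.hypot(X-682,Y-130)<45)&(Z>33)&(Z<48)&(im.max(2)<60)
print("low",m.sum(),cv2.minEnclosingCircle(C[m][:,:2].astype(np.float32)),np.median(Z[m]))
go(680.5,131.5,13,80.3)
E
```

```text
low 3558 ((681.34423828125, 131.47727966308594), 25.67933464050293) 39.55311465083696
t 2.625 xyz m [ 0.0011 -0.0009  0.089 ] rot [ 0.0022 -0.0008 -0.0011] q6end -69
```

View pics/w2.png

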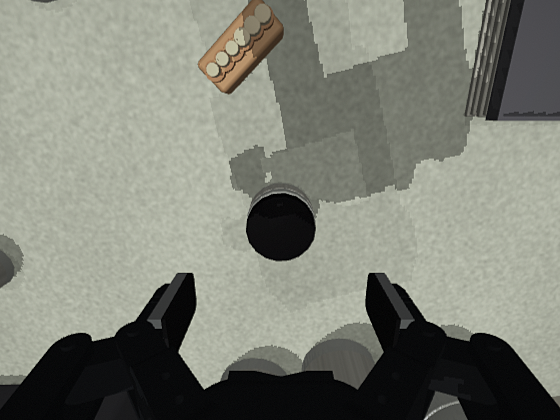

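```bash
python3 - <<'E'
from h import *
np.set_printoptions(precision=0,suppress=True)
d=load("pics/scene0.npz");C=cloud(d)
for u,v in [(410,250),(431,216),(456,193),(264,328),(278,410),(345,330),(205,330)]: print(u,v,C[v,u])
E
```

```text
410 250 [864.  67.  86.]
431 216 [859. 159.  96.]
456 193 [872. 255.  84.]
264 328 [ 728. -232.   62.]
278 410 [ 841. -334.   87.]
345 330 [ 848. -137.   47.]
205 330 [ 633. -298.   34.]
```

send_rows([
  {"xyz":[0.001,-0.001,0.045],"rotation":[0.002,0,0],"hand":1},
  {"xyz":[0.001,-0.001,0.07],"rotation":[0.002,0,0],"hand":1},
  {"xyz":[0.001,-0.001,0.089],"rotation":[0.002,0,0],"hand":1},
  {"xyz":[0.001,-0.001,0.089],"rotation":[0.002,0,0],"hand":1},
  {"xyz":[0.001,-0.001,0.089],"rotation":[0.002,0,0],"hand":1},
])

```text
clock: 3.25
tool_pos: [681.1, 131.3, 13.1]
orientation: [-2.403, -2.024, -0.002]
contact_force: [-0.1, -0.3, -0.8]
width: 85.1
```

White jars stand at x≈860, clear. Close on the low jar.

send_rows([
  {"xyz":[0,0,0],"rotation":[0,0,0],"hand":-1},
  {"xyz":[0,0,0],"rotation":[0,0,0],"hand":-1},
  {"xyz":[0,0,0],"rotation":[0,0,0],"hand":-1},
  {"xyz":[0,0,0],"rotation":[0,0,0],"hand":-1},
  {"xyz":[0,0,0],"rotation":[0,0,0],"hand":-1},
  {"xyz":[0,0,0],"rotation":[0,0,0],"hand":-1},
], force=35)

```text
clock: 4.0
tool_pos: [681.0, 131.2, 12.8]
orientation: [-2.403, -2.024, -0.001]
contact_force: [0.2, 0.5, 6.2]
width: 52.4
```

```bash
python3 -c "
from h import *
from plant import arm
print(arm.state()['width']);go(681,131.3,113,80.3);go(598,333,113,80.3)"
```

```text
52.41377002190268
t 4.0 xyz m [ 0.0002  0.     -0.1002] rot [ 0.0001 -0.0007 -0.0015] q6end -69
t 4.0 xyz m [ 0.1848 -0.116  -0.1001] rot [ 0.0001 -0.0007 -0.0015] q6end -51
```

send_rows([
  {"xyz":[0,0,-0.03],"rotation":[0,0,0],"hand":-1},
  {"xyz":[0,0,-0.08],"rotation":[0,0,0],"hand":-1},
  {"xyz":[0.04,-0.026,-0.1],"rotation":[0,0,0],"hand":-1},
  {"xyz":[0.08,-0.052,-0.1],"rotation":[0,0,0],"hand":-1},
  {"xyz":[0.12,-0.078,-0.1],"rotation":[0,0,0],"hand":-1},
  {"xyz":[0.16,-0.104,-0.1],"rotation":[0,0,0],"hand":-1},
  {"xyz":[0.185,-0.116,-0.1],"rotation":[0,0,0],"hand":-1},
  {"xyz":[0.185,-0.116,-0.1],"rotation":[0,0,0],"hand":-1},
])

```text
clock: 5.0
tool_pos: [596.3, 335.0, 110.8]
orientation: [-2.398, -2.026, 0.003]
contact_force: [0.1, -0.3, -2.0]
width: 52.4
```

```bash
python3 -c "
from h import *
d=snap('wrist','w3')
go(598,333,55,80.3)"
```

```text
t 5.05 xyz m [-0.0004  0.0012  0.0559] rot [-0.0026  0.0008 -0.    ] q6end -51
```

View pics/w3.png

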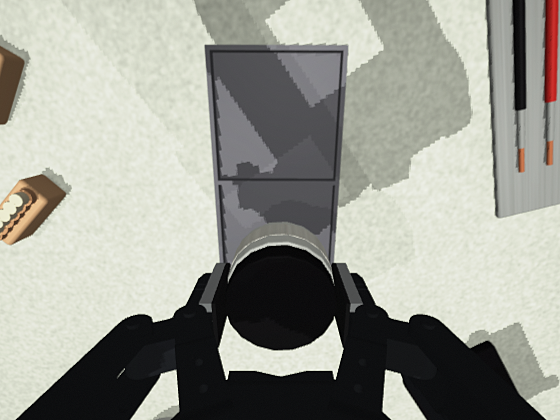

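send_rows([
  {"xyz":[0,0.001,0.02],"rotation":[-0.002,0,0],"hand":-1},
  {"xyz":[0,0.001,0.04],"rotation":[-0.002,0,0],"hand":-1},
  {"xyz":[0,0.001,0.053],"rotation":[-0.002,0,0],"hand":-1},
  {"xyz":[0,0.001,0.058],"rotation":[-0.002,0,0],"hand":-1},
  {"xyz":[0,0.001,0.06],"rotation":[-0.002,0,0],"hand":-1},
  {"xyz":[0,0.001,0.06],"rotation":[-0.002,0,0],"hand":-1},
])

```text
clock: 5.8
tool_pos: [598.7, 333.1, 52.2]
orientation: [2.403, 2.024, 0.002]
contact_force: [0.4, -0.6, -1.5]
width: 52.5
```

send_rows([
  {"xyz":[0,0,0.001],"rotation":[0,0,0],"hand":-1},
  {"xyz":[0,0,0.002],"rotation":[0,0,0],"hand":-1},
  {"xyz":[0,0,0.002],"rotation":[0,0,0],"hand":-1},
])

```text
clock: 6.18
tool_pos: [598.4, 333.0, 49.6]
orientation: [-2.403, -2.024, -0.0]
contact_force: [-0.7, -0.6, -1.7]
width: 52.4
```

send_rows([
  {"xyz":[0,0,0.001],"rotation":[0,0,0],"hand":-1},
  {"xyz":[0,0,0.002],"rotation":[0,0,0],"hand":-1},
  {"xyz":[0,0,0.002],"rotation":[0,0,0],"hand":-1},
])

```text
clock: 6.55
tool_pos: [598.4, 332.9, 47.4]
orientation: [-2.403, -2.024, 0.0]
contact_force: [0.3, 0.5, -1.1]
width: 52.5
```

send_rows([
  {"xyz":[0,0,0.001],"rotation":[0,0,0],"hand":-1},
  {"xyz":[0,0,0.001],"rotation":[0,0,0],"hand":-1},
])

```text
clock: 6.8
tool_pos: [598.4, 332.9, 46.5]
orientation: [2.403, 2.024, -0.0]
contact_force: [-0.6, 0.1, -1.5]
width: 52.5
```

send_rows([
  {"xyz":[0,0,0.001],"rotation":[0,0,0],"hand":-1},
  {"xyz":[0,0,0.001],"rotation":[0,0,0],"hand":-1},
])

```text
clock: 7.05
tool_pos: [598.5, 333.0, 46.2]
orientation: [2.403, 2.024, 0.001]
contact_force: [-2.5, -0.8, 2.9]
width: 52.6
```

send_rows([
  {"xyz":[0,0,0],"rotation":[0,0,0],"hand":0.3},
  {"xyz":[0,0,0],"rotation":[0,0,0],"hand":0.4},
  {"xyz":[0,0,0],"rotation":[0,0,0],"hand":0.5},
  {"xyz":[0,0,0],"rotation":[0,0,0],"hand":0.6},
  {"xyz":[0,0,-0.005],"rotation":[0,0,0],"hand":0.7},
  {"xyz":[0,0,-0.02],"rotation":[0,0,0],"hand":0.7},
  {"xyz":[0,0,-0.05],"rotation":[0,0,0],"hand":0.7},
  {"xyz":[0,0,-0.1],"rotation":[0,0,0],"hand":1},
])

```text
clock: 8.05
tool_pos: [597.7, 332.6, 145.8]
orientation: [-2.402, -2.023, 0.004]
contact_force: [0.2, 0.3, 0.3]
width: 85.1
```

```bash
python3 - <<'E'
from h import *
d=snap("wrist","w4");C=cloud(d);im=d["img"].astype(int);X,Y,Z=C[...,0],C[...,1],C[...,2]
m=(np.hypot(X-598,Y-333)<50)&(Z>60)&(Z<85)&(im.max(2)<60)
print("low",m.sum(),cv2.minEnclosingCircle(C[m][:,:2].astype(np.float32)),np.median(Z[m]))
# quad grip: jaws along short side dir 33.8
go(555.8,126.3,110,33.8);go(555.8,126.3,110,213.8)
E
```

```text
low 3231 ((599.853515625, 334.2090759277344), 26.05704116821289) 73.08832526980112
t 8.1 xyz m [-0.2126 -0.0092  0.045 ] rot [ 0.0061 -0.0103  0.81  ] q6end -21
t 8.1 xyz m [-0.2126 -0.0092  0.045 ] rot [ 0.0127  0.0076 -2.3315] q6end 159
```

View pics/w4.png

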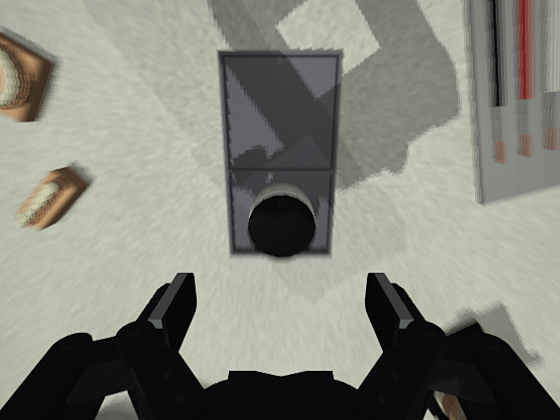

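send_rows([
  {"xyz":[-0.06,-0.003,0],"rotation":[0.002,-0.003,0.18],"hand":0.6},
  {"xyz":[-0.12,-0.006,0.01],"rotation":[0.003,-0.005,0.36],"hand":0.6},
  {"xyz":[-0.17,-0.009,0.03],"rotation":[0.005,-0.008,0.54],"hand":0.6},
  {"xyz":[-0.2126,-0.0092,0.045],"rotation":[0.006,-0.01,0.72],"hand":0.6},
  {"xyz":[-0.2126,-0.0092,0.045],"rotation":[0.006,-0.01,0.81],"hand":0.6},
  {"xyz":[-0.2126,-0.0092,0.045],"rotation":[0.006,-0.01,0.81],"hand":0.6},
  {"xyz":[-0.2126,-0.0092,0.045],"rotation":[0.006,-0.01,0.81],"hand":0.6},
  {"xyz":[-0.2126,-0.0092,0.045],"rotation":[0.006,-0.01,0.81],"hand":0.6},
])

```text
clock: 9.1
tool_pos: [553.4, 125.6, 101.0]
orientation: [3.003, 0.916, -0.016]
contact_force: [-0.0, -0.4, -0.2]
width: 68.7
```

```bash
python3 - <<'E'
from h import *
d=snap("wrist","w5");C=cloud(d);X,Y,Z=C[...,0],C[...,1],C[...,2]
m=(np.hypot(X-556,Y-126)<40)&(Z>6)&(Z<45)
mt=m&(Z>20)&(Z<31)
print(m.sum(),cv2.minAreaRect(C[m][:,:2].astype(np.float32)),cv2.minAreaRect(C[mt][:,:2].astype(np.float32)))
go(555.8,126.3,5,33.8)
E
```

```text
2468 ((555.6920166015625, 126.38984680175781), (25.924419403076172, 57.232486724853516), 33.7768440246582) ((555.8560791015625, 126.41748046875), (25.8540096282959, 57.222862243652344), 33.36864471435547)
t 9.15 xyz m [0.0035 0.0008 0.0958] rot [-0.0013  0.0108  0.0016] q6end -21
```

View pics/w5.png

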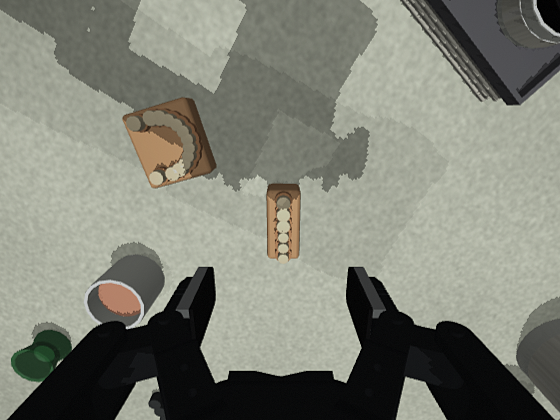

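send_rows([
  {"xyz":[0.002,0.001,0.04],"rotation":[-0.001,0.01,0],"hand":0.6},
  {"xyz":[0.003,0.001,0.075],"rotation":[-0.001,0.01,0],"hand":0.6},
  {"xyz":[0.003,0.001,0.096],"rotation":[-0.001,0.01,0],"hand":0.6},
  {"xyz":[0.003,0.001,0.096],"rotation":[-0.001,0.01,0],"hand":0.6},
  {"xyz":[0.003,0.001,0.096],"rotation":[-0.001,0.01,0],"hand":0.6},
])

```text
clock: 9.78
tool_pos: [556.1, 125.7, 5.8]
orientation: [3.006, 0.914, 0.001]
contact_force: [0.8, 0.2, -0.0]
width: 68.3
```

send_rows([
  {"xyz":[0,0,0],"rotation":[0,0,0],"hand":-1},
  {"xyz":[0,0,0],"rotation":[0,0,0],"hand":-1},
  {"xyz":[0,0,0],"rotation":[0,0,0],"hand":-1},
  {"xyz":[0,0,0],"rotation":[0,0,0],"hand":-1},
  {"xyz":[0,0,0],"rotation":[0,0,0],"hand":-1},
  {"xyz":[0,0,0],"rotation":[0,0,0],"hand":-1},
])

```text
clock: 10.52
tool_pos: [555.9, 125.5, 5.4]
orientation: [-3.006, -0.913, -0.0]
contact_force: [-0.1, -0.0, 6.1]
width: 25.1
```

```bash
python3 -c "
from h import *
go(519,346.5,110,80.3)"
```

```text
t 10.525 xyz m [ 0.0923 -0.2042 -0.1046] rot [ 1.000e-04 -2.000e-04 -8.116e-01] q6end -47
```

send_rows([
  {"xyz":[0,0,-0.03],"rotation":[0,0,0],"hand":-1},
  {"xyz":[0,0,-0.08],"rotation":[0,0,0],"hand":-1},
  {"xyz":[0.02,-0.044,-0.105],"rotation":[0,0,-0.16],"hand":-1},
  {"xyz":[0.04,-0.088,-0.105],"rotation":[0,0,-0.33],"hand":-1},
  {"xyz":[0.06,-0.132,-0.105],"rotation":[0,0,-0.49],"hand":-1},
  {"xyz":[0.08,-0.176,-0.105],"rotation":[0,0,-0.66],"hand":-1},
  {"xyz":[0.0923,-0.2042,-0.105],"rotation":[0,0,-0.811],"hand":-1},
  {"xyz":[0.0923,-0.2042,-0.105],"rotation":[0,0,-0.811],"hand":-1},
])

```text
clock: 11.52
tool_pos: [517.4, 348.1, 108.6]
orientation: [-2.398, -2.028, 0.004]
contact_force: [0.5, -0.1, -0.3]
width: 25.3
```

```bash
python3 -c "
from h import *
snap('wrist','w6')
go(519,346.5,45,80.3)"
```

```text
t 11.575 xyz m [0.0001 0.0012 0.0637] rot [-0.0021  0.0016 -0.0005] q6end -47
```

View pics/w6.png

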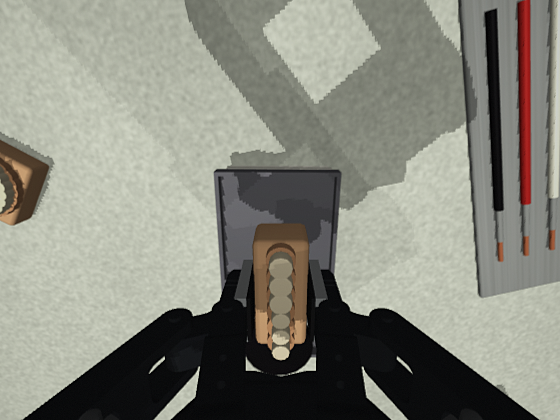

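send_rows([
  {"xyz":[0,0.001,0.025],"rotation":[-0.002,0.001,0],"hand":-1},
  {"xyz":[0,0.001,0.045],"rotation":[-0.002,0.001,0],"hand":-1},
  {"xyz":[0,0.001,0.058],"rotation":[-0.002,0.001,0],"hand":-1},
  {"xyz":[0,0.001,0.064],"rotation":[-0.002,0.001,0],"hand":-1},
  {"xyz":[0,0.001,0.066],"rotation":[-0.002,0.001,0],"hand":-1},
  {"xyz":[0,0.001,0.066],"rotation":[-0.002,0.001,0],"hand":-1},
])

```text
clock: 12.32
tool_pos: [519.7, 346.4, 44.1]
orientation: [2.402, 2.025, 0.003]
contact_force: [-0.8, -0.3, -1.3]
width: 25.1
```

send_rows([
  {"xyz":[0,0,0.001],"rotation":[0,0,0],"hand":-1},
  {"xyz":[0,0,0.002],"rotation":[0,0,0],"hand":-1},
  {"xyz":[0,0,0.002],"rotation":[0,0,0],"hand":-1},
])

```text
clock: 12.7
tool_pos: [519.4, 346.3, 41.6]
orientation: [2.402, 2.025, 0.002]
contact_force: [0.7, -0.8, -0.5]
width: 25.5
```

send_rows([
  {"xyz":[0,0,0.001],"rotation":[0,0,0],"hand":-1},
  {"xyz":[0,0,0.001],"rotation":[0,0,0],"hand":-1},
])

```text
clock: 12.95
tool_pos: [519.4, 346.2, 40.4]
orientation: [2.402, 2.025, 0.001]
contact_force: [-0.1, -0.2, -0.2]
width: 25.6
```

send_rows([
  {"xyz":[0,0,0.001],"rotation":[0,0,0],"hand":-1},
  {"xyz":[0,0,0.001],"rotation":[0,0,0],"hand":-1},
])

```text
clock: 13.2
tool_pos: [519.4, 346.2, 39.4]
orientation: [2.402, 2.025, 0.001]
contact_force: [1.1, -0.8, -0.4]
width: 25.4
```

send_rows([
  {"xyz":[0,0,0.001],"rotation":[0,0,0],"hand":-1},
  {"xyz":[0,0,0.001],"rotation":[0,0,0],"hand":-1},
])

```text
clock: 13.45
tool_pos: [519.5, 346.3, 38.9]
orientation: [2.402, 2.025, 0.002]
contact_force: [-1.5, -0.9, 3.0]
width: 25.4
```

Contact at the expected height. Release narrowly (to about 42 mm) and lift.

send_rows([
  {"xyz":[0,0,0],"rotation":[0,0,0],"hand":-0.3},
  {"xyz":[0,0,0],"rotation":[0,0,0],"hand":-0.2},
  {"xyz":[0,0,0],"rotation":[0,0,0],"hand":-0.1},
  {"xyz":[0,0,0],"rotation":[0,0,0],"hand":-0.1},
  {"xyz":[0,0,-0.008],"rotation":[0,0,0],"hand":-0.1},
  {"xyz":[0,0,-0.03],"rotation":[0,0,0],"hand":0},
  {"xyz":[0,0,-0.07],"rotation":[0,0,0],"hand":0.5},
  {"xyz":[0,0,-0.11],"rotation":[0,0,0],"hand":1},
])

```text
clock: 14.45
tool_pos: [519.3, 346.1, 150.2]
orientation: [2.402, 2.025, 0.002]
contact_force: [0.5, -0.0, 0.0]
width: 77.0
```

```bash
python3 - <<'E'
from h import *
d=snap("wrist","w7");C=cloud(d);X,Y,Z=C[...,0],C[...,1],C[...,2]
m=(np.hypot(X-519,Y-346)<40)&(Z>48)&(Z<80)
mt=m&(Z<64)
print(m.sum(),cv2.minAreaRect(C[m][:,:2].astype(np.float32)),cv2.minAreaRect(C[mt][:,:2].astype(np.float32)),np.percentile(Z[m],[10,50,98]))
go(451.9,130.3,110,49.4)
E
```

```text
2127 ((519.9482421875, 347.3951110839844), (25.860240936279297, 57.347660064697266), 80.88880920410156) ((519.9482421875, 347.3951110839844), (25.860240936279297, 57.347660064697266), 80.88880920410156) [57.65289458 59.86394005 71.94454363]
t 14.5 xyz m [-0.226  -0.0321  0.0456] rot [ 0.0065 -0.0093  0.5389] q6end -33
```

View pics/w7.png

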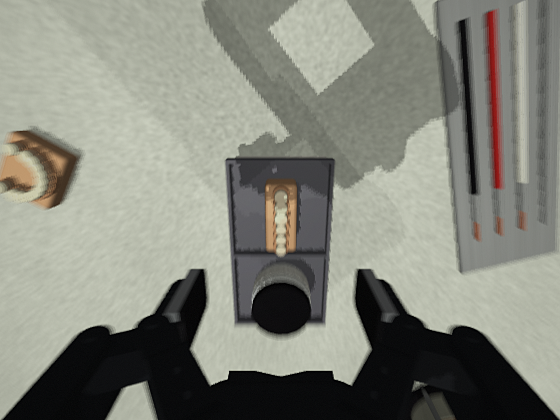

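send_rows([
  {"xyz":[-0.06,-0.009,0.0],"rotation":[0.002,-0.003,0.14],"hand":1},
  {"xyz":[-0.12,-0.017,0.01],"rotation":[0.003,-0.005,0.28],"hand":1},
  {"xyz":[-0.175,-0.025,0.03],"rotation":[0.005,-0.007,0.42],"hand":1},
  {"xyz":[-0.226,-0.0321,0.0456],"rotation":[0.006,-0.009,0.539],"hand":1},
  {"xyz":[-0.226,-0.0321,0.0456],"rotation":[0.006,-0.009,0.539],"hand":1},
  {"xyz":[-0.226,-0.0321,0.0456],"rotation":[0.006,-0.009,0.539],"hand":1},
  {"xyz":[-0.226,-0.0321,0.0456],"rotation":[0.006,-0.009,0.539],"hand":1},
])

```text
clock: 15.38
tool_pos: [450.3, 129.9, 103.6]
orientation: [2.852, 1.314, -0.012]
contact_force: [0.6, 0.1, 0.4]
width: 85.3
```

```bash
python3 - <<'E'
from h import *
d=snap("wrist","w8");C=cloud(d);X,Y,Z=C[...,0],C[...,1],C[...,2]
m=(np.hypot(X-452,Y-130)<50)&(Z>6)&(Z<45)
print(m.sum(),cv2.minAreaRect(C[m][:,:2].astype(np.float32)))
go(451.9,130.3,4,49.4)
E
```

```text
4378 ((451.25604248046875, 130.020751953125), (50.61177062988281, 55.828125), 49.405086517333984)
t 15.425 xyz m [0.0022 0.0013 0.0994] rot [-0.0023  0.008   0.0016] q6end -33
```

View pics/w8.png

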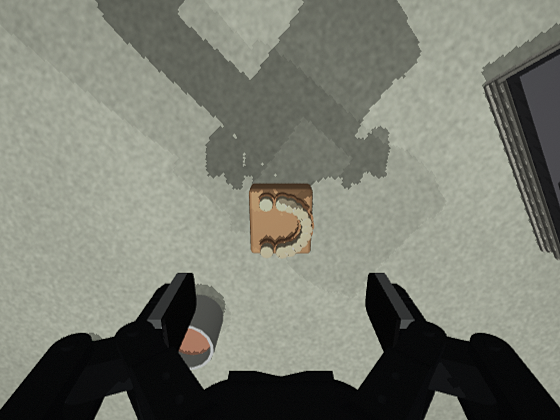

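send_rows([
  {"xyz":[0.001,0.001,0.04],"rotation":[-0.002,0.008,0],"hand":1},
  {"xyz":[0.002,0.001,0.08],"rotation":[-0.002,0.008,0],"hand":1},
  {"xyz":[0.002,0.001,0.099],"rotation":[-0.002,0.008,0],"hand":1},
  {"xyz":[0.002,0.001,0.1],"rotation":[-0.002,0.008,0],"hand":1},
  {"xyz":[0.002,0.001,0.1],"rotation":[-0.002,0.008,0],"hand":1},
])

```text
clock: 16.05
tool_pos: [451.6, 129.8, 3.8]
orientation: [-2.854, -1.314, -0.0]
contact_force: [0.0, 0.0, 0.3]
width: 85.6
```

```bash
python3 -c "
from h import *
go(451.3,130.0,3,49.4)"
```

```text
t 16.05 xyz m [-0.     -0.0004  0.0008] rot [ 0.     -0.0001  0.0005] q6end -33
```

send_rows([
  {"xyz":[0,0,0],"rotation":[0,0,0],"hand":-1},
  {"xyz":[0,0,0],"rotation":[0,0,0],"hand":-1},
  {"xyz":[0,0,0],"rotation":[0,0,0],"hand":-1},
  {"xyz":[0,0,0],"rotation":[0,0,0],"hand":-1},
  {"xyz":[0,0,0],"rotation":[0,0,0],"hand":-1},
  {"xyz":[0,0,0],"rotation":[0,0,0],"hand":-1},
])

```text
clock: 16.8
tool_pos: [451.4, 129.4, 3.7]
orientation: [2.854, 1.312, 0.0]
contact_force: [-2.0, 0.4, 6.0]
width: 49.1
```

send_rows([
  {"xyz":[0,0,-0.02],"rotation":[0,0,0],"hand":-1},
  {"xyz":[0,0,-0.06],"rotation":[0,0,0],"hand":-1},
  {"xyz":[0,0,-0.11],"rotation":[0,0,0],"hand":-1},
  {"xyz":[0,0,-0.11],"rotation":[0,0,0],"hand":-1},
  {"xyz":[0,0,-0.11],"rotation":[0,0,0],"hand":-1},
])

```text
clock: 17.42
tool_pos: [450.4, 129.2, 111.8]
orientation: [-2.854, -1.312, 0.004]
contact_force: [-0.5, 0.9, -1.2]
width: 49.5
```

```bash
python3 -c "
from h import *
d=snap('wrist','w9')
go(515,-150,180,95.6)"
```

```text
t 17.475 xyz m [-0.1698  0.2308 -0.0689] rot [-0.0039  0.0021 -0.8066] q6end -112
```

View pics/w9.png

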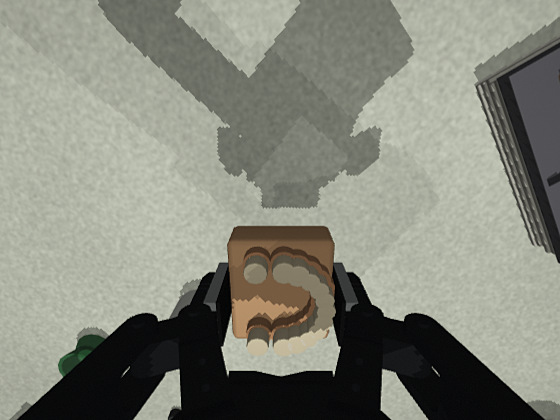

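send_rows([
  {"xyz":[-0.034,0.046,-0.02],"rotation":[-0.001,0,-0.16],"hand":-1},
  {"xyz":[-0.068,0.092,-0.04],"rotation":[-0.002,0.001,-0.32],"hand":-1},
  {"xyz":[-0.102,0.138,-0.055],"rotation":[-0.002,0.001,-0.48],"hand":-1},
  {"xyz":[-0.136,0.184,-0.069],"rotation":[-0.003,0.002,-0.64],"hand":-1},
  {"xyz":[-0.17,0.231,-0.069],"rotation":[-0.004,0.002,-0.807],"hand":-1},
  {"xyz":[-0.17,0.231,-0.069],"rotation":[-0.004,0.002,-0.807],"hand":-1},
  {"xyz":[-0.17,0.231,-0.069],"rotation":[-0.004,0.002,-0.807],"hand":-1},
  {"xyz":[-0.17,0.231,-0.069],"rotation":[-0.004,0.002,-0.807],"hand":-1},
])

```text
clock: 18.48
tool_pos: [515.5, -148.8, 181.0]
orientation: [2.109, 2.328, 0.003]
contact_force: [-0.5, 1.3, -0.5]
width: 49.3
```

```bash
python3 - <<'E'
from h import *
d=snap("wrist","w10");C=cloud(d);im=d["img"].astype(int)
X,Y,Z=C[...,0],C[...,1],C[...,2]
m=(im.max(2)<95)&(Z>28)&(Z<60)&(X>420)&(X<690)&(Y<-220)&(Y>-420)
k,lab,st,ce=cv2.connectedComponentsWithStats(m.astype(np.uint8));i=1+st[1:,4].argmax();m=lab==i
print("large",st[i],cv2.minAreaRect(C[m][:,:2].astype(np.float32)),np.percentile(Z[m],[5,25,50,75,95,99]))
E
```

```text
large [  40  195  150  100 1663] ((582.3959350585938, -308.59857177734375), (112.66175079345703, 135.86631774902344), 5.77084493637085) [33.23960845 34.57040308 37.38174442 40.20174813 42.45964894 43.288887  ]
```

View pics/w10.png

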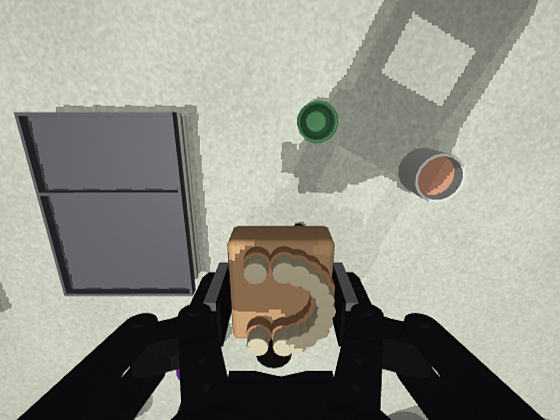

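```bash
python3 - <<'E'
from h import *
d=load("pics/w10.npz");C=cloud(d);im=d["img"].astype(int)
X,Y,Z=C[...,0],C[...,1],C[...,2]
print(C[160,100],C[250,130],d["img"][250,130])
m=(im.max(2)<135)&(Z>28)&(Z<60)&(X>420)&(X<690)&(Y<-220)&(Y>-420)
k,lab,st,ce=cv2.connectedComponentsWithStats(m.astype(np.uint8));i=1+st[1:,4].argmax();m=lab==i
r=m&(Z>40.5)
print("large",st[i],cv2.minAreaRect(C[m][:,:2].astype(np.float32)),cv2.minAreaRect(C[r][:,:2].astype(np.float32)),np.percentile(Z[m],[5,25,50,75,95,99]))
go(582.6,-308.8,110,95.7)
E
```

```text
[ 494.81285212 -322.8904789    35.09175267] [ 588.6079741  -300.9741457    34.07324502] [104 104 109]
large [   14   112   182   184 26957] ((545.48779296875, -311.46331787109375), (190.03903198242188, 141.3854217529297), 5.661591529846191) ((545.8677978515625, -311.4256591796875), (189.27525329589844, 141.3854217529297), 5.661591529846191) [32.7905742  33.50874896 34.05256196 34.77141424 42.69336131 43.68996912]
t 18.525 xyz m [-0.1658  0.0506  0.0714] rot [ 0.0022 -0.0006 -0.0001] q6end -124
```

send_rows([
  {"xyz":[-0.05,0.015,0.0],"rotation":[0.002,0,0],"hand":-1},
  {"xyz":[-0.1,0.03,0.02],"rotation":[0.002,0,0],"hand":-1},
  {"xyz":[-0.15,0.045,0.05],"rotation":[0.002,0,0],"hand":-1},
  {"xyz":[-0.165,0.05,0.071],"rotation":[0.002,0,0],"hand":-1},
  {"xyz":[-0.165,0.05,0.085],"rotation":[0.002,0,0],"hand":-1},
  {"xyz":[-0.165,0.05,0.085],"rotation":[0.002,0,0],"hand":-1},
  {"xyz":[-0.165,0.05,0.085],"rotation":[0.002,0,0],"hand":-1},
])

```text
clock: 19.4
tool_pos: [582.5, -308.5, 98.6]
orientation: [2.106, 2.327, 0.002]
contact_force: [-1.1, -0.8, 0.7]
width: 49.0
```

```bash
python3 -c "
from h import *
go(582.3,-307.8,44,95.7)"
```

```text
t 19.4 xyz m [ 0.0008 -0.0003  0.0546] rot [0.0026 0.0011 0.    ] q6end -124
```

Expected contact at TCP z ≈ 37.5.

send_rows([
  {"xyz":[0.001,0,0.02],"rotation":[0.002,0.001,0],"hand":-1},
  {"xyz":[0.001,0,0.04],"rotation":[0.002,0.001,0],"hand":-1},
  {"xyz":[0.001,0,0.05],"rotation":[0.002,0.001,0],"hand":-1},
  {"xyz":[0.001,0,0.055],"rotation":[0.002,0.001,0],"hand":-1},
  {"xyz":[0.001,0,0.056],"rotation":[0.002,0.001,0],"hand":-1},
  {"xyz":[0.001,0,0.056],"rotation":[0.002,0.001,0],"hand":-1},
])

```text
clock: 20.15
tool_pos: [582.2, -308.6, 41.5]
orientation: [-2.109, -2.327, -0.0]
contact_force: [1.0, -0.3, -1.3]
width: 49.7
```

send_rows([
  {"xyz":[0,0,0.001],"rotation":[0,0,0],"hand":-1},
  {"xyz":[0,0,0.002],"rotation":[0,0,0],"hand":-1},
  {"xyz":[0,0,0.002],"rotation":[0,0,0],"hand":-1},
])

```text
clock: 20.52
tool_pos: [581.9, -308.4, 38.8]
orientation: [-2.109, -2.327, 0.0]
contact_force: [0.0, 0.3, 0.4]
width: 48.9
```

send_rows([
  {"xyz":[0,0,0.001],"rotation":[0,0,0],"hand":-1},
  {"xyz":[0,0,0.002],"rotation":[0,0,0],"hand":-1},
  {"xyz":[0,0,0.002],"rotation":[0,0,0],"hand":-1},
])

```text
clock: 20.9
tool_pos: [582.0, -308.4, 38.1]
orientation: [-2.109, -2.327, 0.0]
contact_force: [-4.0, 2.5, 5.8]
width: 49.2
```

Contact. Release.

send_rows([
  {"xyz":[0,0,0],"rotation":[0,0,0],"hand":0.25},
  {"xyz":[0,0,0],"rotation":[0,0,0],"hand":0.4},
  {"xyz":[0,0,0],"rotation":[0,0,0],"hand":0.6},
  {"xyz":[0,0,0],"rotation":[0,0,0],"hand":0.6},
  {"xyz":[0,0,-0.008],"rotation":[0,0,0],"hand":0.6},
  {"xyz":[0,0,-0.03],"rotation":[0,0,0],"hand":0.7},
  {"xyz":[0,0,-0.07],"rotation":[0,0,0],"hand":1},
  {"xyz":[0,0,-0.12],"rotation":[0,0,0],"hand":1},
])

```text
clock: 21.9
tool_pos: [581.5, -308.2, 157.6]
orientation: [-2.108, -2.325, 0.001]
contact_force: [0.2, -1.6, 0.7]
width: 85.5
```

```bash
python3 - <<'E'
from h import *
d=snap("wrist","w11");C=cloud(d);X,Y,Z=C[...,0],C[...,1],C[...,2]
m=(np.hypot(X-582,Y+308)<48)&(Z>48)&(Z<80)
print(m.sum(),cv2.minAreaRect(C[m][:,:2].astype(np.float32)),np.percentile(Z[m],[10,50,98]))
# tall jar: purple at (728,-232)
dx,dy=687-728,-141+232; a=np.degrees(np.arctan2(dy,dx));print("perp yaw",a-90, a+90)
go(686.5,-141,130,24); go(686.5,-141,130,95.7)
E
```

```text
3673 ((581.8114013671875, -306.86126708984375), (55.13671875, 51.234928131103516), 5.059361934661865) [54.96998131 56.74163762 70.77714149]
perp yaw 24.25391972431659 204.25391972431657
t 21.95 xyz m [0.158  0.1182 0.0375] rot [ 0.0107 -0.      1.2502] q6end -36
t 21.95 xyz m [0.158  0.1182 0.0375] rot [ 0.0082  0.0058 -0.0012] q6end -107
```

View pics/w11.png

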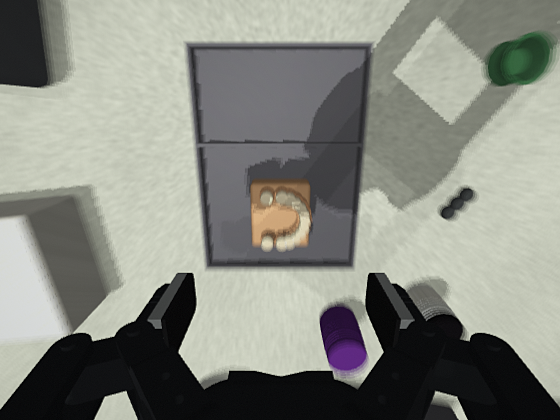

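send_rows([
  {"xyz":[0.05,0.037,0],"rotation":[0.008,0.006,0],"hand":0.6},
  {"xyz":[0.1,0.074,0.01],"rotation":[0.008,0.006,0],"hand":0.6},
  {"xyz":[0.14,0.105,0.025],"rotation":[0.008,0.006,0],"hand":0.6},
  {"xyz":[0.158,0.118,0.037],"rotation":[0.008,0.006,0],"hand":0.6},
  {"xyz":[0.158,0.118,0.037],"rotation":[0.008,0.006,0],"hand":0.6},
  {"xyz":[0.158,0.118,0.037],"rotation":[0.008,0.006,0],"hand":0.6},
])

```text
clock: 22.7
tool_pos: [683.6, -141.3, 120.7]
orientation: [-2.105, -2.318, 0.003]
contact_force: [-0.4, -0.5, -0.4]
width: 68.0
```

```bash
python3 - <<'E'
from h import *
d=snap("wrist","w12");C=cloud(d);im=d["img"].astype(int);X,Y,Z=C[...,0],C[...,1],C[...,2]
m=(np.hypot(X-686,Y+141)<40)&(Z>56)&(Z<70)&(im.max(2)<60)
print("tall",m.sum(),cv2.minEnclosingCircle(C[m][:,:2].astype(np.float32)),np.median(Z[m]))
c=cv2.minEnclosingCircle(C[m][:,:2].astype(np.float32))[0]
go(c[0],c[1],16,95.7)
E
```

```text
tall 2133 ((686.3358764648438, -138.64605712890625), 19.635263442993164) 61.5564235700794
t 22.75 xyz m [0.002  0.0038 0.105 ] rot [-0.008  -0.0062 -0.0034] q6end -107
```

View pics/w12.png

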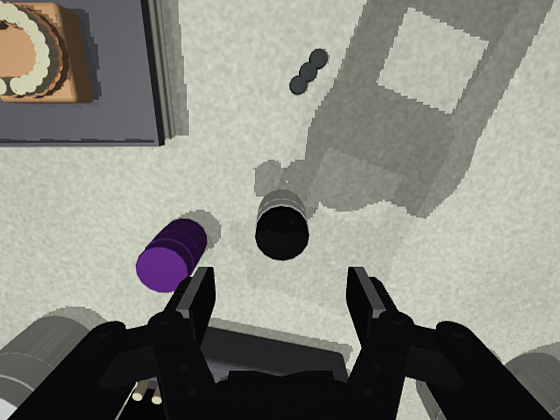

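send_rows([
  {"xyz":[0.002,0.004,0.015],"rotation":[-0.008,-0.006,-0.003],"hand":0.6},
  {"xyz":[0.002,0.004,0.045],"rotation":[-0.008,-0.006,-0.003],"hand":0.6},
  {"xyz":[0.002,0.004,0.075],"rotation":[-0.008,-0.006,-0.003],"hand":0.6},
  {"xyz":[0.002,0.004,0.098],"rotation":[-0.008,-0.006,-0.003],"hand":0.6},
  {"xyz":[0.002,0.004,0.105],"rotation":[-0.008,-0.006,-0.003],"hand":0.6},
  {"xyz":[0.002,0.004,0.105],"rotation":[-0.008,-0.006,-0.003],"hand":0.6},
])

```text
clock: 23.5
tool_pos: [686.5, -136.9, 14.7]
orientation: [-2.106, -2.329, 0.0]
contact_force: [0.4, -0.6, 0.6]
width: 68.1
```

send_rows([
  {"xyz":[0,0,0],"rotation":[0,0,0],"hand":-1},
  {"xyz":[0,0,0],"rotation":[0,0,0],"hand":-1},
  {"xyz":[0,0,0],"rotation":[0,0,0],"hand":-1},
  {"xyz":[0,0,0],"rotation":[0,0,0],"hand":-1},
  {"xyz":[0,0,0],"rotation":[0,0,0],"hand":-1},
  {"xyz":[0,0,0],"rotation":[0,0,0],"hand":-1},
])

```text
clock: 24.25
tool_pos: [687.6, -136.9, 16.7]
orientation: [2.106, 2.33, 0.002]
contact_force: [-0.0, -1.5, 6.0]
width: 41.2
```

send_rows([
  {"xyz":[0,0,-0.02],"rotation":[0,0,0],"hand":-1},
  {"xyz":[0,0,-0.06],"rotation":[0,0,0],"hand":-1},
  {"xyz":[0,0,-0.11],"rotation":[0,0,0],"hand":-1},
  {"xyz":[0,0,-0.14],"rotation":[0,0,0],"hand":-1},
  {"xyz":[0,0,-0.14],"rotation":[0,0,0],"hand":-1},
  {"xyz":[0,0,-0.14],"rotation":[0,0,0],"hand":-1},
])

```text
clock: 25.0
tool_pos: [686.3, -136.6, 153.4]
orientation: [-2.104, -2.328, 0.002]
contact_force: [0.5, 0.4, -1.7]
width: 41.2
```

```bash
python3 -c "
from h import *
d=snap('wrist','w13')
a=np.radians(5.66)
go(545.5-57*np.cos(a),-311.5-57*np.sin(a),140,95.7)"
```

```text
t 25.05 xyz m [-0.1598 -0.2144  0.0132] rot [-0.0046 -0.0024  0.0017] q6end -129
```

View pics/w13.png

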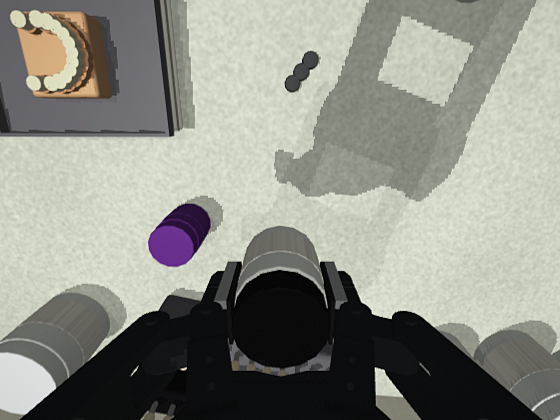

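send_rows([
  {"xyz":[-0.03,-0.04,0],"rotation":[-0.005,-0.002,0.002],"hand":-1},
  {"xyz":[-0.065,-0.087,0],"rotation":[-0.005,-0.002,0.002],"hand":-1},
  {"xyz":[-0.1,-0.134,0],"rotation":[-0.005,-0.002,0.002],"hand":-1},
  {"xyz":[-0.135,-0.181,0.005],"rotation":[-0.005,-0.002,0.002],"hand":-1},
  {"xyz":[-0.16,-0.214,0.013],"rotation":[-0.005,-0.002,0.002],"hand":-1},
  {"xyz":[-0.16,-0.214,0.03],"rotation":[-0.005,-0.002,0.002],"hand":-1},
  {"xyz":[-0.16,-0.214,0.05],"rotation":[-0.005,-0.002,0.002],"hand":-1},
  {"xyz":[-0.16,-0.214,0.05],"rotation":[-0.005,-0.002,0.002],"hand":-1},
])

```text
clock: 26.05
tool_pos: [489.1, -315.8, 101.5]
orientation: [-2.106, -2.327, -0.003]
contact_force: [0.5, -0.4, -1.1]
width: 41.1
```

```bash
python3 -c "
from h import *
d=snap('wrist','w14')
a=np.radians(5.66)
go(545.5-57*np.cos(a),-311.5-57*np.sin(a),57,95.7)"
```

```text
t 26.1 xyz m [-0.0008 -0.0012  0.0462] rot [ 0.0013 -0.0018  0.0006] q6end -129
```

View pics/w14.png

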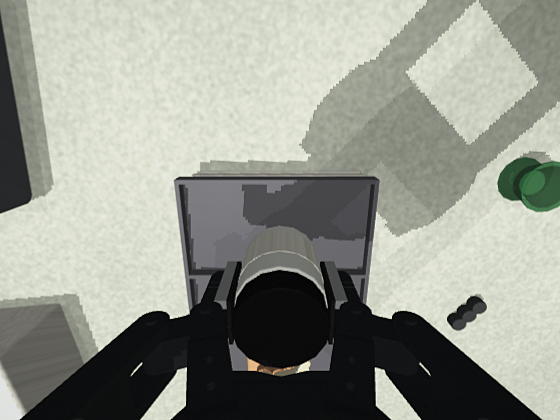

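send_rows([
  {"xyz":[-0.001,-0.001,0.02],"rotation":[0.001,-0.002,0],"hand":-1},
  {"xyz":[-0.001,-0.001,0.035],"rotation":[0.001,-0.002,0],"hand":-1},
  {"xyz":[-0.001,-0.001,0.043],"rotation":[0.001,-0.002,0],"hand":-1},
  {"xyz":[-0.001,-0.001,0.046],"rotation":[0.001,-0.002,0],"hand":-1},
  {"xyz":[-0.001,-0.001,0.046],"rotation":[0.001,-0.002,0],"hand":-1},
])

```text
clock: 26.72
tool_pos: [489.5, -318.7, 59.2]
orientation: [2.106, 2.326, 0.0]
contact_force: [0.6, -0.6, -0.8]
width: 41.1
```

send_rows([
  {"xyz":[0,0,0.001],"rotation":[0,0,0],"hand":-1},
  {"xyz":[0,0,0.002],"rotation":[0,0,0],"hand":-1},
  {"xyz":[0,0,0.002],"rotation":[0,0,0],"hand":-1},
])

```text
clock: 27.1
tool_pos: [489.4, -318.6, 57.0]
orientation: [2.106, 2.326, 0.0]
contact_force: [-0.6, -0.9, -1.2]
width: 40.9
```

send_rows([
  {"xyz":[0,0,0.001],"rotation":[0,0,0],"hand":-1},
  {"xyz":[0,0,0.002],"rotation":[0,0,0],"hand":-1},
  {"xyz":[0,0,0.002],"rotation":[0,0,0],"hand":-1},
])

```text
clock: 27.48
tool_pos: [489.3, -318.6, 54.8]
orientation: [2.106, 2.326, 0.0]
contact_force: [-0.1, 0.1, -0.6]
width: 41.2
```

send_rows([
  {"xyz":[0,0,0.001],"rotation":[0,0,0],"hand":-1},
  {"xyz":[0,0,0.002],"rotation":[0,0,0],"hand":-1},
  {"xyz":[0,0,0.002],"rotation":[0,0,0],"hand":-1},
])

```text
clock: 27.85
tool_pos: [489.3, -318.6, 52.8]
orientation: [2.106, 2.326, 0.0]
contact_force: [1.0, -0.4, -0.2]
width: 41.5
```

send_rows([
  {"xyz":[0,0,0.001],"rotation":[0,0,0],"hand":-1},
  {"xyz":[0,0,0.001],"rotation":[0,0,0],"hand":-1},
])

```text
clock: 28.1
tool_pos: [489.3, -318.6, 51.8]
orientation: [2.106, 2.326, 0.0]
contact_force: [0.1, 0.2, -0.7]
width: 41.2
```

send_rows([
  {"xyz":[0,0,0.001],"rotation":[0,0,0],"hand":-1},
  {"xyz":[0,0,0.001],"rotation":[0,0,0],"hand":-1},
])

```text
clock: 28.35
tool_pos: [489.4, -318.7, 51.0]
orientation: [2.106, 2.326, 0.0]
contact_force: [0.7, -0.2, -0.4]
width: 41.0
```

send_rows([
  {"xyz":[0,0,0.001],"rotation":[0,0,0],"hand":-1},
  {"xyz":[0,0,0.001],"rotation":[0,0,0],"hand":-1},
])

```text
clock: 28.6
tool_pos: [489.5, -318.7, 51.0]
orientation: [2.105, 2.326, 0.0]
contact_force: [-2.2, 0.8, 5.5]
width: 41.0
```

Contact (z held at 51.0, force 5.5 N). Release.

send_rows([
  {"xyz":[0,0,0],"rotation":[0,0,0],"hand":0.05},
  {"xyz":[0,0,0],"rotation":[0,0,0],"hand":0.2},
  {"xyz":[0,0,0],"rotation":[0,0,0],"hand":0.4},
  {"xyz":[0,0,0],"rotation":[0,0,0],"hand":0.6},
  {"xyz":[0,0,-0.008],"rotation":[0,0,0],"hand":0.7},
  {"xyz":[0,0,-0.03],"rotation":[0,0,0],"hand":0.7},
  {"xyz":[0,0,-0.08],"rotation":[0,0,0],"hand":1},
  {"xyz":[0,0,-0.13],"rotation":[0,0,0],"hand":1},
])

```text
clock: 29.6
tool_pos: [488.8, -318.2, 181.8]
orientation: [2.106, 2.326, 0.0]
contact_force: [1.7, -0.9, 0.5]
width: 85.4
```

send_rows([
  {"xyz":[0,-0.05,-0.03],"rotation":[0,0,0],"hand":1},
  {"xyz":[0,-0.05,-0.06],"rotation":[0,0,0],"hand":1},
  {"xyz":[0,-0.05,-0.06],"rotation":[0,0,0],"hand":1},
  {"xyz":[0,-0.05,-0.06],"rotation":[0,0,0],"hand":1},
])

```text
clock: 30.1
tool_pos: [439.0, -322.9, 239.0]
orientation: [2.106, 2.327, 0.0]
contact_force: [-0.1, 0.2, -0.4]
width: 85.2
```

```bash
python3 - <<'E'
from h import *
d=snap("wrist","w15");snap("scene","scene9");snap("side","side9")
C=cloud(d);im=d["img"].astype(int);X,Y,Z=C[...,0],C[...,1],C[...,2]
def pan(P,c,yaw):
    a=np.radians(yaw);v=np.array(P)-c;return np.round([v@[np.cos(a),np.sin(a)],v@[-np.sin(a),np.cos(a)]],1)
m=(np.hypot(X-489,Y+318)<40)&(Z>85)&(Z<105);c=cv2.minEnclosingCircle(C[m][:,:2].astype(np.float32));print("tall",c,np.percentile(Z[m],[5,50,95]),pan(c[0],(545.5,-311.5),5.66))
m=(np.hypot(X-582,Y+308)<48)&(Z>48)&(Z<80);c=cv2.minAreaRect(C[m][:,:2].astype(np.float32));print("arch",m.sum(),c,pan(c[0],(545.5,-311.5),5.66))
for n in("scene","side"):
    e=load(f"pics/{n}9.npz");C=cloud(e);im=e["img"].astype(int);X,Y,Z=C[...,0],C[...,1],C[...,2]
    for nm,x,y in (("open",479,0),("dish",441,-120),("bridge",570,-130)):
        m=(np.hypot(X-x,Y-y)<40)&(Z>6)&(Z<50);print(n,nm,cv2.minEnclosingCircle(C[m][:,:2].astype(np.float32)))
    m=(np.hypot(X-599,Y-333)<35)&(Z>66)&(im.max(2)<60);c=cv2.minEnclosingCircle(C[m][:,:2].astype(np.float32))
    print("low",c,np.percentile(Z[m],[5,50,95]),pan(c[0],(555.6,340.3),-9.7))
    m=(np.hypot(X-489,Y+318)<40)&(Z>85)&(Z<105)&(im.max(2)<60);c=cv2.minEnclosingCircle(C[m][:,:2].astype(np.float32));print("tall",c,np.percentile(Z[m],[5,50,95]))
E
```

```text
tall ((488.7575988769531, -317.79559326171875), 20.123533248901367) [89.990063   95.81290642 96.90351305] [-57.1  -0.7]
arch 1651 ((582.04638671875, -307.0238037109375), (56.083126068115234, 50.00015640258789), 5.610523700714111) [36.8  0.8]
scene open ((480.98077392578125, -3.6464931964874268), 25.26409339904785)
scene dish ((441.17962646484375, -121.37306213378906), 19.777263641357422)
scene bridge ((572.733154296875, -130.41891479492188), 18.82103157043457)
low ((601.8250122070312, 329.2630310058594), 26.527189254760742) [68.52459433 72.47961191 74.97594456] [47.4 -3.1]
tall ((490.28997802734375, -320.634033203125), 20.41486358642578) [90.13087507 95.52904595 98.07010375]
side open ((477.682373046875, 0.6823406219482422), 25.067842483520508)
side dish ((440.14593505859375, -119.85844421386719), 19.89748764038086)
side bridge ((566.95458984375, -129.4351043701172), 16.713159561157227)Traceback (most recent call last):
  File "<stdin>", line 13, in <module>
    return _quantile_unchecked(
        a, q, axis, out, overwrite_input, method, keepdims, weights)
    return _ureduce(a,
                    func=_quantile_ureduce_func,
    ...<5 lines>...
                    overwrite_input=overwrite_input,
                    method=method)
    r = func(a, **kwargs)
    result = _quantile(arr,
                       quantiles=q,
    ...<2 lines>...
                       out=out,
                       weights=wgt)
    slices_having_nans = np.isnan(arr[-1, ...])
                                  ~~~^^^^^^^^^
IndexError: index -1 is out of bounds for axis 0 with size 0
```

View pics/w15.png

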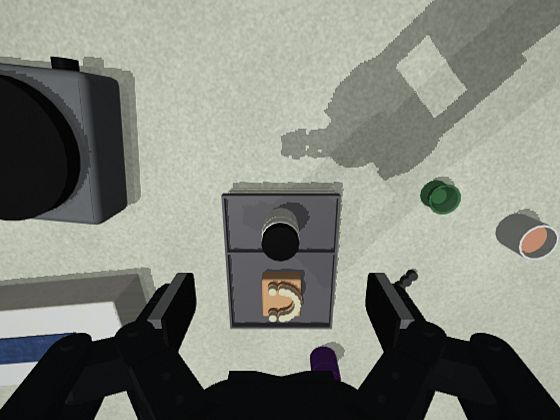

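View pics/side9.png

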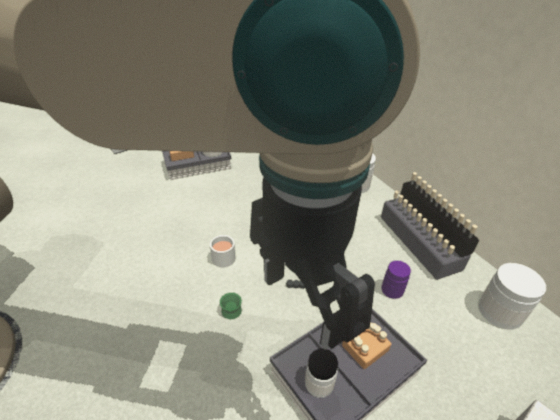

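View pics/scene9.png

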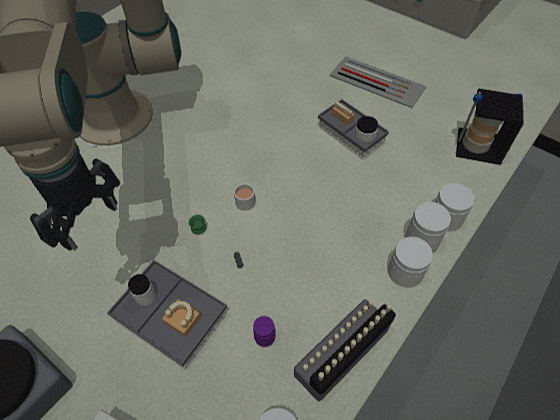

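All four pieces are in place and the bystanders haven't moved. The traceback only means the arm blocks the side camera's view of the low jar. The arm is clear, so I'm handing the job in.

```bash
python3 -c "
from plant import arm
print(arm.state()['joint_velocities'].round(3));print(arm.sign_off())"
```

```text
[ 0.001 -0.003 -0.003 -0.001  0.002  0.002]
the job is handed in; nothing more can be done
None
```

All four pieces are in their compartments and the job is handed in at about 30 s of the 120 s allowed; no verdict is reported. I lowered each piece in 1–2 mm steps until the wrist force rose by about 4–6 N, then released it and lifted clear.

| Piece | Pan | Position in pan frame (x, y) | Height check |
|---|---|---|---|
| Arch model | Large | (37, 1) mm | base top measured at 57 mm, as expected for a floor near 34 mm |
| Tall jar | Large | (−57, −1) mm | top at 96 mm, as expected for a floor near 34 mm |
| Quadrant model | Small | (−36, 1) mm | base top at about 59 mm, as expected for a floor near 33 mm |
| Low jar | Small | (43, 1) mm | top at 73 mm, as expected for a floor near 33 mm |

- **Bystanders:** the final scene and side pictures put the open jar, glass dish and bridge within about 5 mm of their starting places, and the arm was clear of everything.
- **Disagreements:** the fixed cameras differ from the wrist camera by 2–5 mm. For example, the scene view puts the low jar at (47, −3) mm in its pan, which is still inside the limits.
- **Incomplete checks:** the last side-view measurement failed because the arm hid the low jar, and I didn't repeat it. I judged uprightness from the tops' heights and the pictures; I didn't measure tilt angles. I measured the small pan's pieces right after placing each one; the final scene picture still shows both in their compartments.

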